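Brush out a thin shell cup

ROBOT

A 6-joint arm with a two-finger parallel gripper is mounted at the origin on the work surface. World frame = base frame: x ahead of the robot, y to its left, z up, the work surface at z = 0. Lengths are in m, angles in rad, forces in N, time in s.
With the tool pointing down it reaches from about 0.325 to 0.75 m from the base axis. Payload 7.6 kg.
Tool frame: the origin (TCP) lies at the very end of the fingers, on their centre line; the grasp point (between the pads) lies 19 mm behind it; z points along the fingers, y is the line along which they close (so a half turn about z gives the same grasp; the last joint's range is limited). The gripper opens to 85 mm and grips with 20 to 120 N. Pads are 22 mm wide; open, the fingers measure 114 mm over their backs; the gripper's body (76 mm by 85 mm) begins 54 mm behind the grasp point. The pads swing forward as they close: fully open they stand 13 mm farther back than shut.
Start: joints at [1.06, 0.052, 1.401, -0, 1.689, -0.07], TCP at [0.224, 0.475, 0.2] pointing down, gripper open.
Joint ranges: [-2.9, 2.9], [-0.91, 2.17], [0.12, 2.37], [-1.06, 4.2], [0.26, 2.73], [-2.93, 2.93]. Speed limits (rad/s): [2.57, 2.57, 3.01, 3.14, 3.14, 3.14].

INTERFACE

Orientations are given as a unit quaternion [w, x, y, z].
In Python, from station import bot, claw, kin, readout, optics, order gives the robot as it stands. Calls block until the motion is done:
- bot.movep(position, orientation): joint-space move of the TCP to a pose.
- bot.movel(position, rate=0.15, orientation=None, stop_force=None): straight line of the TCP; orientation=None keeps the orientation; rate is the mean speed in m/s. With stop_force (N) it stops when the force on the tool has changed by that much, and returns True; else False.
- bot.move_j(angles): joint-space move.
- claw.grip(opening): opening from 0.0 (shut) to 1.0 (fully open); the grip force is fixed at half the most; returns when the fingers have stopped.
- bot.wait(seconds).
- kin.solve_ik(position, orientation): joint angles nearest the present ones, or None.
- readout.get_state(): the state.
- optics.read_camera(name): name is "scene" or "side" or "wrist"; returns a dict with "color" (384x512x3 uint8, red, green, blue), "mtx" (3x3 intrinsics, pixels), "k1" (the pictures are not rectified: a ray, as slopes to the right and down, at radius r is drawn at 1 + k1 r^2 times it, then the intrinsics apply), "origin" and "rotation" of the camera in the world. Camera axes: x right, y down, z forward; pixel columns grow to the right and rows downward; lengths in m; the calibration is good to about 2 mm. A picture is of the moment at which its call begins. There is no depth.
A pose or a line that the arm cannot do raises bot.Unreachable and nothing moves.
- order.sign_off(): hands the job in; it is judged then, once.
The state is a dict: "t": time; "joint_pos": joint angles; "joint_velocities": joint speeds; "effort": joint torques, N m; "position": TCP position; "ee_rot": TCP orientation; "ft_force": force on the tool from outside, world axes, zero at the start; "torque": the same for the moment, N m; "gripper_width": opening from 0.0 (shut) to 1.0 (fully open); "finger_force": force on a finger pad.
Only numpy, scipy, OpenCV 4.12 (cv2) and the standard library are available. Lean on these libraries where they do the work, as an engineer would, in place of code of your own. Each camera call takes 0.05 s, during which the arm holds its last target. There are 200 camera calls.

TASK

Take the red-handled brush from the orange pot and brush out the tilted turquoise cup: lower the brush in along the cup's axis until its bristles rest on the bottom for a moment, draw it up more than half the cup's depth, lower it to rest on the bottom a second time, then stand the brush upright in the orange pot again and let go. The cup is thin and brittle: never press on it with more than 6 N, do not change the tilt or place of its cradle, and leave the bowl and the two painted tubes where they stand.

Things in the scene. Friction and masses are not known exactly. Their poses are not given: they have to be found in the camera images.
- cup: Round turquoise cup with a brown inner floor, leaning in a wooden cradle: 101 mm high, outer diameter 76 mm, inner diameter 68 mm (60 mm at the floor), inside depth 95 mm. Origin: on its axis 47 mm above its underside (the tilting pivot); z runs along the cup's axis out of the mouth. It leans 23 to 40 degrees from vertical, the mouth towards the robot (within about 20 degrees of -x).
- cradle: Wooden cradle fixed to the table; base 150 x 130 x 14 mm, origin at the centre of its underside. Two side posts, 50 mm wide and 120 mm high, stand at y = +-56 mm (inner faces 50 mm from the cup's axis). Cup and saddle tilt on a pivot across the posts, 90 mm above the table, held by friction only (slips at about 2 N m).
- cup_floor (a point): Centre of the cup's inner floor, on its axis 41 mm below cup's origin; same axes as cup.
- cup_rim (a point): Centre of the cup's mouth, in the plane of its rim, on its axis 95 mm from cup_floor.
- brush: Brush, 200 mm long, 55 to 80 g, upright in the orange pot, handle up. Origin: centre of the bristles' flat underside when not pressed (about 1.5 mm below brush_tip as it stands in the pot); z runs towards the handle. Bristle head diameter 40 mm, z = 0 to 40 mm; stem diameter 10 mm to z = 120 mm; red square handle 20 x 20 mm (faces across its x and y axes) from z = 120 to 200 mm.
- brush_tip (a point): Centre of the bristles' underside, moving with them; same axes as brush. The head is springy lengthwise only: pressed on its underside it gives 1 mm per 0.35 N, up to 18 mm, and springs back; sideways it is stiff.
- pot: Orange round tube pot, fixed on a round wooden foot (diameter 110 mm, 10 mm thick): outer diameter 64 mm, inner diameter 54 mm, rim 70 mm above the table. Origin: centre of the foot's underside, z up.
- pot_floor (a point): Centre of the pot's inner floor, 14 mm above the table (56 mm below the rim).
- bowl: Bystander: loose turquoise bowl, diameter 90 mm, 50 mm high. Origin: centre of its underside.
- blue_tube: Bystander: loose blue painted tube, diameter 50 mm, 95 mm high, standing. Origin: centre of its underside.
- green_tube: Bystander: loose green painted tube, diameter 50 mm, 95 mm high, standing. Origin: centre of its underside.
There are look-alikes about, which are no part of the job. There is more than one size of the brush; the job needs the smaller.

How it is judged:
By the outcome, as a careful person would: the job done as asked, in the order asked, and still so for the second after the job is handed in, with the robot touching nothing.
It also fails if it takes over 72 s, if anything falls off the work surface, if the arm or the gripper's body presses on something with over 40 N, if the wrist force passes 120 N, or if a joint passes its speed limit or range.

## Working session

There is one attempt and no reset: what is moved stays moved. The work goes in short steps, each a Python script; the robot and the scene stay as the last script left them, time stands still between calls to the robot, and variables do not carry over. Pictures are saved under pics/ and viewed, at most 10 in all, crops included, and the job is handed in when it is done.

```bash
mkdir -p pics; ls
python3 - <<'E'
from station import bot, claw, kin, readout, optics, order
import cv2,pickle
D={}
for n in ("scene","side","wrist"):
    c=optics.read_camera(n);D[n]=c
    cv2.imwrite(f"pics/{n}0.png",cv2.resize(c["color"][:,:,::-1],(800,600),interpolation=cv2.INTER_CUBIC))
    print(n,c["mtx"],c["k1"],c["origin"],c["rotation"])
pickle.dump(D,open("d0.pkl","wb"))
print(readout.get_state())
E
```

```text
pics
scene [[426.33566627   0.         248.51730061]
 [  0.         426.33566627 190.06269927]
 [  0.           0.           1.        ]] -0.0524551255396655 [ 0.98483654 -0.55502706  0.65954212] [-0.40045105  0.87199139  0.25068954 -0.12815901]
side [[378.73556194   0.         258.19029481]
 [  0.         378.73556194 189.57378092]
 [  0.           0.           1.        ]] -0.07240444790495505 [0.26662339 0.38653718 0.71081274] [ 0.11771096 -0.32007311  0.88267392 -0.32339462]
wrist [[281.84136245   0.         254.53765995]
 [  0.         281.84136245 192.2847759 ]
 [  0.           0.           1.        ]] -0.058120648558330275 [0.1596061  0.50572418 0.3722128 ] [0.1181814  0.83606393 0.53059645 0.07414631]
{'t': 0.15, 'joint_pos': array([ 1.05966041e+00,  5.26925515e-02,  1.40148374e+00,  2.08966435e-05,
        1.68855534e+00, -7.03219251e-02]), 'joint_velocities': array([-0.00134882, -0.00186907, -0.00226457, -0.00158583,  0.00067928,
        0.00098606]), 'effort': array([ 5.52885340e-04, -3.81951928e+01, -3.60424697e+01, -9.51416951e-06,
        4.63929347e-03, -2.95936297e-05]), 'position': array([0.22386739, 0.47460401, 0.19956957]), 'ee_rot': array([-1.73185635e-04,  2.18625563e-01,  9.75808659e-01, -5.42616189e-04]), 'ft_force': array([ 0.19032913,  0.79063418, -0.56179459]), 'torque': array([ 0.00968238, -0.01930866, -0.01259747]), 'finger_force': 0.0, 'gripper_width': 1.001500209477389}
```

View pics/scene0.png

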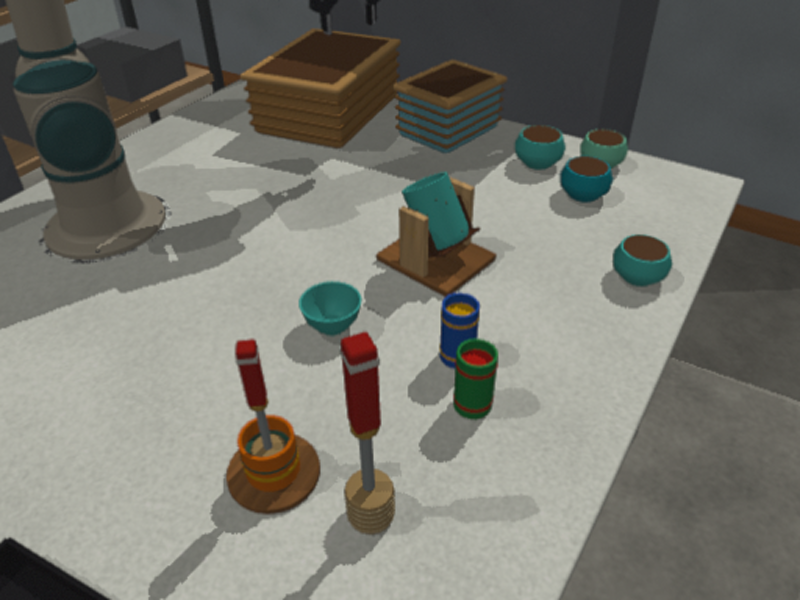

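View pics/side0.png

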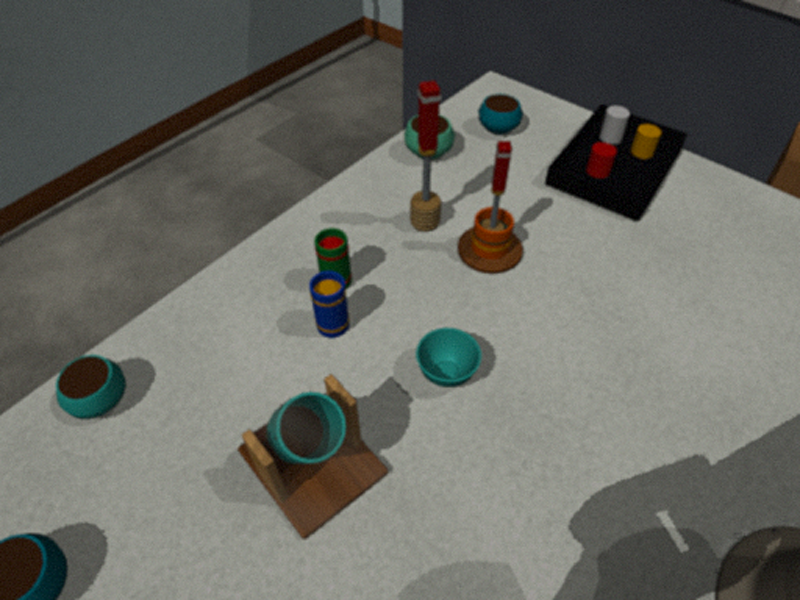

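Scene view: pot rim at about (267,433), small brush's handle top (247,345), cup in its cradle around (437,215), bowl (330,305), tubes (460,330) and (475,378). Side view: pot rim (494,221), handle top (504,147), cup mouth (308,428), cradle corners (238,450), (305,535), (388,468). The big brush stands free beside the pot.

```bash
cat > h.py <<'E'
import numpy as np,cv2,pickle
from scipy.spatial.transform import Rotation as R
from scipy.optimize import least_squares
def Rq(q): return R.from_quat(np.array(q)[[1,2,3,0]])
def wq(r): return r.as_quat()[[3,0,1,2]]
def dist(c): return np.array([c["k1"],0,0,0,0.])
def proj(c,P):
    Pc=Rq(c["rotation"]).inv().apply(np.atleast_2d(P)-c["origin"])
    s=Pc[:,:2]/Pc[:,2:]; s=s*(1+c["k1"]*(s**2).sum(1,keepdims=True))
    return s*c["mtx"][0,0]+c["mtx"][:2,2]
def ray(c,uv):
    s=cv2.undistortPoints(np.array([[uv]],float),c["mtx"],dist(c))[0,0]
    return Rq(c["rotation"]).apply([s[0],s[1],1.])
def tri(obs):  # [(cam,uv)]
    A=np.zeros((3,3));b=np.zeros(3)
    for c,uv in obs:
        d=ray(c,uv);d/=np.linalg.norm(d);M=np.eye(3)-np.outer(d,d);A+=M;b+=M@c["origin"]
    p=np.linalg.solve(A,b)
    return p,[np.round(proj(c,p)[0]-uv,1) for c,uv in obs]
def onz(c,uv,z):
    d=ray(c,uv);return c["origin"]+d*(z-c["origin"][2])/d[2]
def sc(U): return (np.array(U,float)+.5)*.64-.5
E
python3 - <<'E'
from h import *
D=pickle.load(open("d0.pkl","rb"));S,T,W=D["scene"],D["side"],D["wrist"]
for n,a,b in [("potrim",(267,433),(494,221)),("top",(247,345),(505,147)),("bigtop",(360,341),(429,88)),("blue",(460,305),(329,283)),("green",(477,352),(332,240)),("bowl",(331,298),(449,350))]:
    print(n,*tri([(S,sc(a)),(T,sc(b))]))
for a in [(377,257),(445,292),(495,257)]: print("sc",onz(S,sc(a),.014))
for a in [(238,450),(305,535),(388,468)]: print("sd",onz(T,sc(a),.014))
st=Rq([-1.73185635e-04,2.18625563e-01,9.75808659e-01,-5.42616189e-04])
Rc=Rq(W["rotation"]);print("cam in tool",st.inv().apply(W["origin"]-np.array([0.22386739,0.47460401,0.19956957])),(st.inv()*Rc).as_matrix().round(3))
E
```

```text
potrim [ 0.60670203 -0.24334028  0.06897534] [array([-0.5, -0. ]), array([-0.4,  0. ])]
top [ 0.60849635 -0.24533951  0.20878388] [array([-0.8, -0.1]), array([-0.6,  0.1])]
bigtop [ 0.73405703 -0.22767704  0.26269446] [array([-0.6,  0. ]), array([-0.4, -0. ])]
blue [0.69960967 0.03406481 0.09324581] [array([-0.7,  0.2]), array([-0.7, -0.1])]
green [ 0.75703475 -0.03052354  0.09260255] [array([-0.7,  0.2]), array([-0.6, -0.1])]
bowl [ 0.51723251 -0.00533367  0.05396462] [array([-0.8,  0. ]), array([-0.8, -0. ])]
sc [0.49078679 0.15319294 0.014     ]
sc [0.62742004 0.1326111  0.014     ]
sc [0.65356015 0.25094624 0.014     ]
sd [0.64316784 0.26665597 0.014     ]
sd [0.50050437 0.286467   0.014     ]
sd [0.48098312 0.16132412 0.014     ]
cam in tool [ 0.07141382  0.00053077 -0.17263675] [[ 0.001 -0.961 -0.276]
 [ 1.     0.001 -0.   ]
 [ 0.    -0.276  0.961]]
```

View pics/wrist0.png

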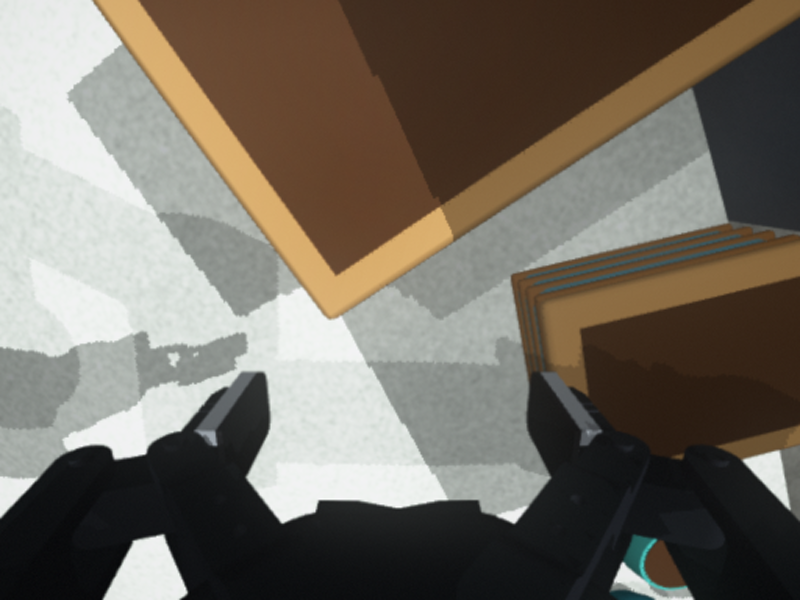

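The wrist view shows no target, only bins and, at the bottom right, the edge of another bowl. Next I take wrist views of the cup and the pot from two yaws each.

```bash
cat >> h.py <<'E'
def down(psi): return R.from_euler('z',psi,degrees=True)*R.from_euler('x',180,degrees=True)
CT=np.array([.0714,.0005,-.1726])
E
python3 - <<'E'
from h import *
from station import bot, claw, kin, readout, optics, order
V={}
for n,cam,psi in [("c1",(.47,.215,.42),180),("c2",(.50,.18,.44),120),("p1",(.607,-.243,.48),-90),("p2",(.607,-.243,.48),0)]:
    r=down(psi);p=np.array(cam)-r.apply(CT)
    try: bot.movep(p,wq(r))
    except Exception as e: print(n,p,repr(e));continue
    s=readout.get_state();c=optics.read_camera(n and "wrist");c["st"]=s;V[n]=c
    print(n,s["t"],s["position"].round(4),s["joint_pos"].round(2))
pickle.dump(V,open("v.pkl","wb"))
def crop(c,P,w):
    u=proj(c,P)[0].round().astype(int);h=w*3//4
    x0=int(np.clip(u[0]-w//2,0,512-w));y0=int(np.clip(u[1]-h//2,0,384-h));print("crop",x0,y0,w/400)
    return cv2.resize(c["color"][y0:y0+h,x0:x0+w,::-1],(400,300),interpolation=cv2.INTER_CUBIC)
ims=[crop(V[k],P,w) for k,P,w in [("c1",(.55,.21,.10),200),("c2",(.55,.21,.10),200),("p1",(.607,-.244,.15),160),("p2",(.607,-.244,.15),160)] if k in V]
cv2.imwrite("pics/m1.png",np.vstack([np.hstack(ims[:2]),np.hstack(ims[2:4])]))
E
```

```text
c1 1.675 [0.541  0.2153 0.2473] [ 0.32  0.21  1.14  0.    1.8  -1.26]
c2 2.575 [0.5351 0.1186 0.2673] [ 0.15  0.11  1.2   0.    1.82 -0.38]
p1 5.3083 [ 0.6075 -0.1714  0.3074] [-0.33  0.38  0.82  0.    1.95  2.81]
p2 6.8833 [ 0.5357 -0.2424  0.3074] [-0.49  0.24  0.98  0.    1.92  1.08]
crop 149 107 0.5
crop 205 37 0.5
crop 174 48 0.4
crop 177 50 0.4
```

View pics/m1.png

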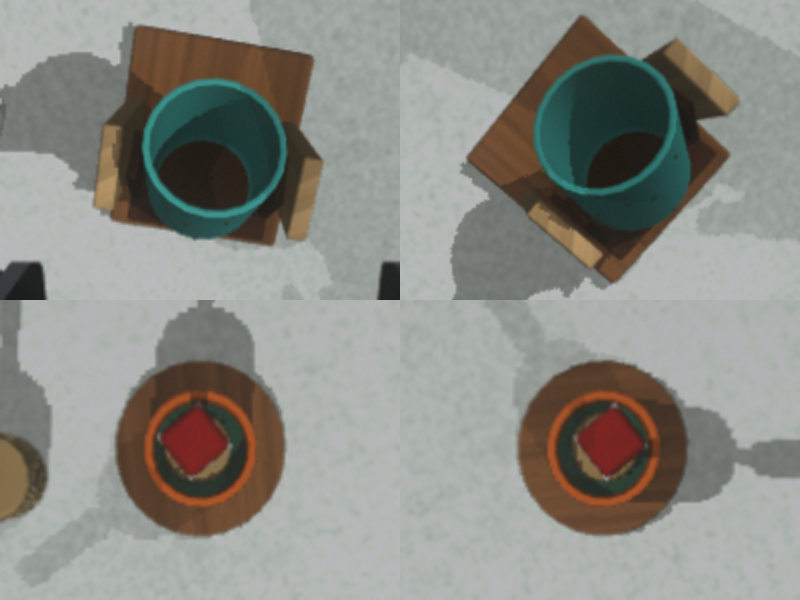

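Top row: cup in cradle, mouth (c1) spanning (144..286, 79..210) with the base corners (135,26), (313,57), (273,244), (112,219). In c2 the base corners are (582,15), (470,158), (728,155), (612,282). Bottom row: pot rim centres at (200,447) and (604,448). The handle top is a diamond centred at (196,440) and (611,441).

Run:
```python
from h import *
V=pickle.load(open("v.pkl","rb"));D=pickle.load(open("d0.pkl","rb"))
C={"c1":(149,107,.5),"c2":(205,37,.5),"p1":(174,48,.4),"p2":(177,50,.4)}
def px(k,U,V_): x0,y0,s=C[k];return np.array([x0+(U+.5)*s-.5,y0+(V_+.5)*s-.5])
# cradle base
for k,pts in [("c1",[(135,26),(313,57),(273,244),(112,219)]),("c2",[(70,158),(182,15),(328,155),(212,282)])]:
    P=np.array([onz(V[k],px(k,*p),.014) for p in pts])[:,:2];print(k,P.round(4).tolist(),P.mean(0).round(4))
    print(" sides",np.linalg.norm(P-np.roll(P,-1,0),axis=1).round(3))
# pot rim, handle
print("pot",*tri([(V["p1"],px("p1",200.5,147)),(V["p2"],px("p2",204,148))]))
for k,uv in [("p1",(200.5,147)),("p2",(204,148))]: print(onz(V[k],px(k,*uv),.07).round(4))
H={}
for k in ("p1","p2"):
    hsv=cv2.cvtColor(V[k]["color"],cv2.COLOR_RGB2HSV)
    x0,y0,_=C[k];m=np.zeros(hsv.shape[:2],np.uint8)
    h,s,v=[hsv[...,i].astype(int) for i in range(3)]
    m[((h<4)|(h>172))&(s>150)&(v>60)]=1;m[:, :x0]=0;m[:,x0+160:]=0;m[:y0]=0;m[y0+120:]=0
    n,l,st,ce=cv2.connectedComponentsWithStats(m);i=1+np.argmax(st[1:,4])
    ys,xs=np.nonzero(l==i);r=cv2.minAreaRect(np.c_[xs,ys].astype(np.float32));H[k]=r
    b=cv2.boxPoints(r);P=np.array([onz(V[k],q,.213) for q in b])
    e=P[1]-P[0];print(k,"rect",r,st[i],"ctr",P.mean(0).round(4),"yaw",np.degrees(np.arctan2(e[1],e[0]))%90)
print("handle",*tri([(V[k],H[k][0]) for k in H]))
# cup rim
pts={}
for k in ("c1","c2"):
    hsv=cv2.cvtColor(V[k]["color"],cv2.COLOR_RGB2HSV).astype(int);h,s,v=[hsv[...,i] for i in range(3)]
    x0,y0,_=C[k];sub=np.zeros(h.shape,bool);sub[y0:y0+125,x0:x0+190]=1
    t=sub&(h>75)&(h<100)&(s>80);thr=.75*np.percentile(v[t],97)
    ys,xs=np.nonzero(t&(v>thr));pts[k]=np.c_[xs,ys].astype(float);print(k,len(xs),thr)
def dirs(k):
    s=cv2.undistortPoints(pts[k][:,None],V[k]["mtx"],dist(V[k]))[:,0]
    return Rq(V[k]["rotation"]).apply(np.c_[s,np.ones(len(s))])
DD={k:dirs(k) for k in pts}
def ax(l,a): return np.array([np.sin(l)*np.cos(a),np.sin(l)*np.sin(a),np.cos(l)])
def res(p,ks=("c1","c2")):
    n=ax(p[3],p[4]);o=[]
    for k in ks:
        O=V[k]["origin"];d=DD[k];X=O+d*((p[:3]-O)@n/(d@n))[:,None];o.append(np.linalg.norm(X-p[:3],axis=1)-.036)
    return np.concatenate(o)
for ks in (("c1","c2"),("c1",),("c2",)):
    f=least_squares(lambda p:res(p,ks),[.54,.21,.135,.5,np.pi-.15],loss="soft_l1",f_scale=.001)
    n=ax(*f.x[3:]);print(ks,f.x[:3].round(4),np.degrees(f.x[3:]).round(1),"pivot",(f.x[:3]-.054*n).round(4),"rms",np.sqrt((res(f.x,ks)**2).mean()))
```

```text
c1 [[0.4809, 0.1626], [0.5021, 0.2884], [0.6457, 0.2644], [0.6251, 0.1398]] [0.5634 0.2138]
 sides [0.128 0.146 0.126 0.146]
c2 [[0.4832, 0.1644], [0.5025, 0.288], [0.646, 0.2629], [0.6243, 0.1387]] [0.564  0.2135]
 sides [0.125 0.146 0.126 0.143]
pot [ 0.60721782 -0.24461147  0.23155627] [array([0. , 0.1]), array([ 0.1, -0. ])]
[ 0.6076 -0.2475  0.07  ]
[ 0.6087 -0.2467  0.07  ]
p1 rect ((251.27049255371094, 104.02459716796875), (20.61393928527832, 20.870014190673828), 50.19443130493164) [239  91  26  27 416] ctr [ 0.6097 -0.2471  0.213 ] yaw 38.52471819851894
p2 rect ((260.8360595703125, 106.30326843261719), (20.485902786254883, 20.357864379882812), 50.194427490234375) [249  94  25  26 406] ctr [ 0.6096 -0.2471  0.213 ] yaw 38.720823830067744
handle [ 0.60967131 -0.24712814  0.21312327] [array([0., 0.]), array([ 0., -0.])]
c1 615 106.5
c2 1038 89.25
('c1', 'c2') [0.5398 0.2195 0.1316] [ 27.2 165.1] pivot [0.5636 0.2131 0.0835] rms 0.0033739649478173204
('c1',) [0.5384 0.2183 0.1345] [ 30.2 170.4] pivot [0.5652 0.2138 0.0878] rms 0.0009260650122162194
('c2',) [0.5421 0.2217 0.1211] [ 19.5 164.2] pivot [0.5595 0.2168 0.0702] rms 0.0036964245920873408
```

```bash
cat >> h.py <<'E'
def ax(l,a): return np.array([np.sin(l)*np.cos(a),np.sin(l)*np.sin(a),np.cos(l)])
E
python3 - <<'E'
from h import *
from station import bot, claw, kin, readout, optics, order
r=down(38.6);q=wq(r)
bot.movep([.6097,-.2471,.30],q)
bot.movel([.6097,-.2471,.166],rate=.12)
s0=readout.get_state();claw.grip(0.0);bot.wait(.2);s1=readout.get_state()
print(s0["t"],s0["position"],s0["ft_force"],s1["position"],s1["gripper_width"],s1["finger_force"],s1["ft_force"])
bot.movel([.6097,-.2471,.31],rate=.15);bot.wait(.3)
s=readout.get_state();print(s["t"],s["ft_force"],s["torque"],s["gripper_width"],s["joint_pos"].round(2))
V=pickle.load(open("v.pkl","rb"))
# pinned-pivot fit of the cup axis to rim pixels of c1
pv=np.array([.5645,.2137,.089]);c=V["c1"]
hsv=cv2.cvtColor(c["color"],cv2.COLOR_RGB2HSV).astype(int);h,sa,v=[hsv[...,i] for i in range(3)]
m=np.zeros(h.shape,bool);m[107:232,149:339]=1;m&=(h>75)&(h<100)&(sa>80)&(v>106)
uv=np.argwhere(m)[:,::-1].astype(float);d=cv2.undistortPoints(uv[:,None],c["mtx"],dist(c))[:,0]
d=Rq(c["rotation"]).apply(np.c_[d,np.ones(len(d))])
def res(p):
    n=ax(*p[:2]);P=pv+np.r_[p[2:],0]+.054*n;O=c["origin"];X=O+d*((P-O)@n/(d@n))[:,None]
    return np.r_[np.linalg.norm(X-P,axis=1)-.036]
f=least_squares(res,[.5,2.97,0,0],loss="soft_l1",f_scale=.001);print("lean",np.degrees(f.x[:2]),f.x[2:],np.sqrt((res(f.x)**2).mean()))
n=ax(*f.x[:2]);P0=pv+np.r_[f.x[2:],0]
np.save("cup.npy",np.r_[P0,n])
e1=np.cross(n,[0,0,1]);e1/=np.linalg.norm(e1);e2=np.cross(n,e1)
th=np.linspace(0,2*np.pi,60)[:,None];ims=[]
for k,x0,y0 in (("c1",149,107),("c2",205,37)):
    im=cv2.resize(V[k]["color"][y0:y0+150,x0:x0+200,::-1],(400,300),interpolation=cv2.INTER_CUBIC)
    for z,rr,col in ((.054,.038,(0,0,255)),(-.041,.030,(0,255,255)),(-.047,.038,(255,0,255))):
        u=(proj(V[k],P0+z*n+rr*(np.cos(th)*e1+np.sin(th)*e2))-[x0,y0]+.5)*2-.5
        for a in u: cv2.circle(im,tuple(int(t) for t in a.round()),1,col,-1)
    ims.append(im)
W=optics.read_camera("wrist");ims2=cv2.resize(W["color"][:,:,::-1],(400,300));S=optics.read_camera("scene")["color"][150:330,60:300,::-1]
cv2.imwrite("pics/m2.png",np.vstack([np.hstack(ims),np.hstack([ims2,cv2.resize(S,(400,300))])]))
# IK sweep
fl=P0-.041*n
for phi in range(0,360,30):
    x=np.cos(np.radians(phi))*e1+np.sin(np.radians(phi))*e2;z=-n;rr=R.from_matrix(np.c_[x,np.cross(z,x),z])
    J=[kin.solve_ik(fl+t*n,wq(rr)) for t in (.15,.29,.34)]
    print(phi,[None if j is None else np.round(j,2).tolist() for j in J],x.round(2))
E
```

```text
8.85 [ 0.61010262 -0.24728147  0.16727579] [ 0.11757237 -0.32753344 -0.49403761] [ 0.60973314 -0.24714005  0.16602634] 0.21344441277042972 62.96735644340515 [ 0.28702258 -0.28906693  0.87134993]
11.075 [-1.39902148  0.44405967 -0.26816434] [-0.03249451  0.0004776  -0.02079078] 0.21420283819902491 [-0.44  0.47  0.69  0.    1.98  0.46]
lean [ 31.02710773 170.24519955] [ 1.09700250e-03 -8.62614679e-05] 0.0009282090913920109
0 [[0.53, -0.19, 1.75, -0.37, 1.17, 0.78], [0.66, -0.36, 1.65, -0.39, 1.47, 0.79], [0.71, -0.39, 1.59, -0.41, 1.57, 0.8]] [ 0.17  0.99 -0.  ]
30 [[0.53, -0.19, 1.75, -0.37, 1.17, 0.25], [0.66, -0.36, 1.65, -0.39, 1.47, 0.27], [0.71, -0.39, 1.59, -0.41, 1.57, 0.28]] [-0.28  0.93 -0.26]
60 [[0.53, -0.19, 1.75, -0.37, 1.17, -0.27], [0.66, -0.36, 1.65, -0.39, 1.47, -0.26], [0.71, -0.39, 1.59, -0.41, 1.57, -0.25]] [-0.65  0.62 -0.45]
90 [[0.53, -0.19, 1.75, -0.37, 1.17, -0.79], [0.66, -0.36, 1.65, -0.39, 1.47, -0.78], [0.71, -0.39, 1.59, -0.41, 1.57, -0.77]] [-0.84  0.15 -0.52]
120 [[0.53, -0.19, 1.75, -0.37, 1.17, -1.32], [0.66, -0.36, 1.65, -0.39, 1.47, -1.3], [0.71, -0
[... 368 characters left out ...]
.75, -0.37, 1.17, -2.89], [0.66, -0.36, 1.65, -0.39, 1.47, -2.87], [0.71, -0.39, 1.59, -0.41, 1.57, -2.86]] [ 0.28 -0.93  0.26]
240 [[0.53, -0.19, 1.75, -0.37, 1.17, 2.87], [0.66, -0.36, 1.65, -0.39, 1.47, 2.89], [0.71, -0.39, 1.59, -0.41, 1.57, 2.89]] [ 0.65 -0.62  0.45]
270 [[0.53, -0.19, 1.75, -0.37, 1.17, 2.35], [0.66, -0.36, 1.65, -0.39, 1.47, 2.36], [0.71, -0.39, 1.59, -0.41, 1.57, 2.37]] [ 0.84 -0.15  0.52]
300 [[0.53, -0.19, 1.75, -0.37, 1.17, 1.82], [0.66, -0.36, 1.65, -0.39, 1.47, 1.84], [0.71, -0.39, 1.59, -0.41, 1.57, 1.85]] [0.82 0.37 0.45]
330 [[0.53, -0.19, 1.75, -0.37, 1.17, 1.3], [0.66, -0.36, 1.65, -0.39, 1.47, 1.31], [0.71, -0.39, 1.59, -0.41, 1.57, 1.32]] [0.57 0.78 0.26]
```

View pics/m2.png

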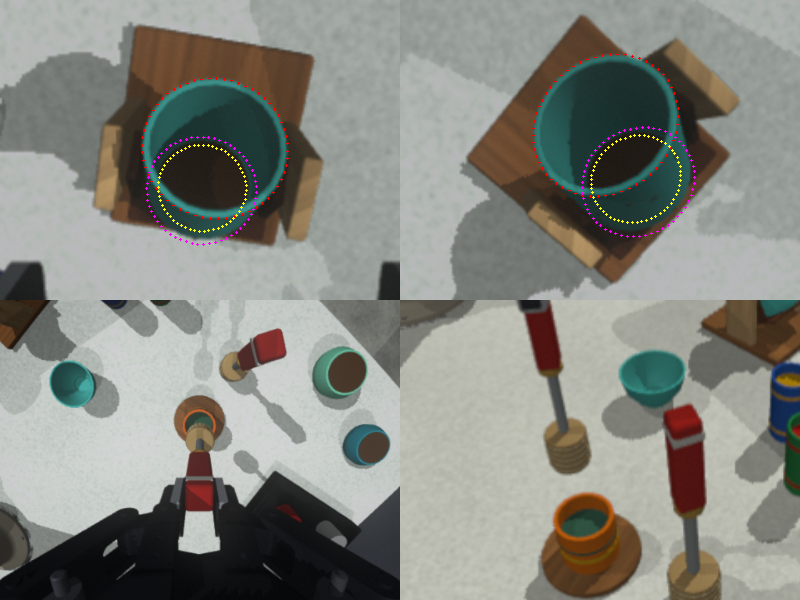

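Brush in hand, and the cup model overlays to about 1.5 px (floor slightly towards the robot, which favours 30°). I move to above the mouth and check alignment.

```bash
cat >> h.py <<'E'
n=ax(np.radians(30.0),np.radians(170.3));rim=np.array([.5384,.2183,.135]);fl=rim-.095*n;L=.1535
e1=np.cross(n,[0,0,1]);e1/=np.linalg.norm(e1);e2=np.cross(n,e1)
qc=wq(R.from_matrix(np.c_[e1,np.cross(-n,e1),-n]))
def circ(c,P,r,a=n):
    b1=np.cross(a,[0,.3,1]);b1/=np.linalg.norm(b1);b2=np.cross(a,b1);th=np.linspace(0,2*np.pi,60)[:,None]
    return proj(c,P+r*(np.cos(th)*b1+np.sin(th)*b2))
E
python3 - <<'E'
from h import *
from station import bot, claw, kin, readout, optics, order
bot.movep(fl+.36*n,qc)
bot.movel(fl+(.125+L)*n,rate=.12);bot.wait(.4)
s=readout.get_state();print(s["t"],s["ft_force"],s["position"],fl+(.125+L)*n)
ims=[]
st=Rq(s["ee_rot"]);a=-st.apply([0,0,1]);tip=s["position"]-L*a
V={k:optics.read_camera(k) for k in ("scene","side","wrist")};pickle.dump(V,open("v2.pkl","wb"))
for k,w in (("scene",120),("side",120),("wrist",200)):
    c=V[k];h=w*3//4;u=proj(c,tip)[0].round().astype(int);x0=int(np.clip(u[0]-w//2,0,512-w));y0=int(np.clip(u[1]-h//2,0,384-h));f=400/w
    im=cv2.resize(c["color"][y0:y0+h,x0:x0+w,::-1],(400,300),interpolation=cv2.INTER_CUBIC)
    for P,r,col in ((tip,.020,(0,0,255)),(tip+.04*a,.020,(0,0,255)),(rim,.038,(0,255,255)),(tip,.0005,(0,255,0)),(tip+.04*a,.0005,(0,255,0)),(tip+.12*a,.0005,(0,255,0))):
        for q in (circ(c,P,r,a)-[x0,y0]+.5)*f-.5: cv2.circle(im,tuple(int(t) for t in q.round()),1,col,-1)
    ims.append(im)
cv2.imwrite("pics/m3.png",np.vstack([np.hstack(ims[:2]),np.hstack([ims[2],ims[2]*0])]))
E
```

```text
14.3583 [-0.72000628  0.08468387 -0.02693643] [0.44790148 0.23387938 0.29418085] [0.44796171 0.2337589  0.29391566]
```

View pics/m3.png

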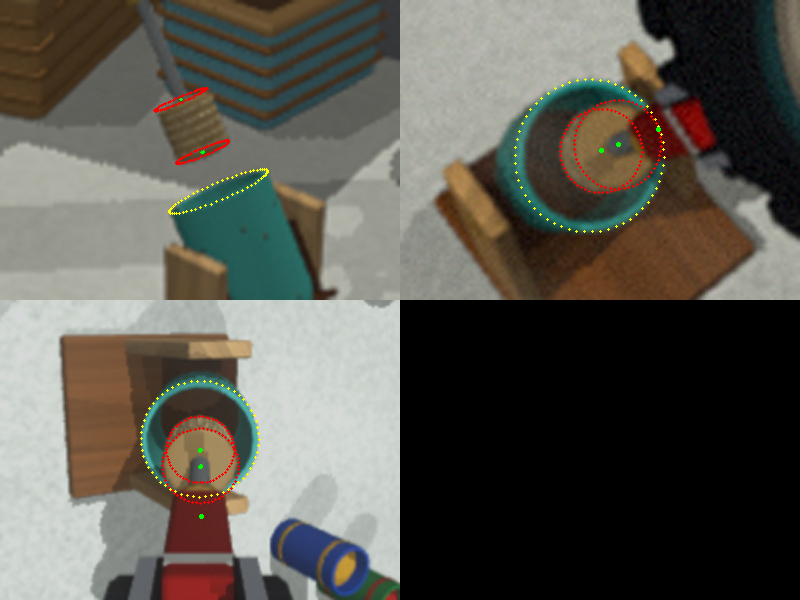

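The scene overlay matches brush and rim well, and in the other two views the brush sits inside the mouth outline. Inserting.

Run:
```python
from h import *
from station import bot, claw, kin, readout, optics, order
def rep(tag,f0=None):
    s=readout.get_state();d=(s["position"]-fl);f=s["ft_force"]-(0 if f0 is None else f0)
    print(tag,round(s["t"],2),"tip h",round(d@n-L,4),"off",((d-(d@n)*n)*1e3).round(1),"Fax",round(f@n,2),"Flat",(f-(f@n)*n).round(2));return s["ft_force"]
f0=np.mean([readout.get_state()["ft_force"] for _ in range(1)],axis=0)
print(bot.movel(fl+(.05+L)*n,rate=.06,stop_force=2.5));rep("mid",f0)
bot.wait(.2);rep("mid",f0)
hit=bot.movel(fl+(.012+L)*n,rate=.05,stop_force=2.5);bot.wait(.2);rep(f"low {hit}",f0)
if not hit:
    hit=bot.movel(fl+(-.010+L)*n,rate=.02,stop_force=1.8);bot.wait(.3);rep(f"bottom {hit}",f0)
    bot.wait(.5);rep("",f0)
```

```text
False
mid 15.91 tip h 0.0504 off [0.3 0.1 0.1] Fax 1.13 Flat [-0.26  0.82 -0.23]
mid 16.11 tip h 0.0503 off [0.2 0.1 0.1] Fax 1.07 Flat [-0.64 -0.18 -0.35]
low False 17.22 tip h 0.0123 off [0.2 0.1 0.1] Fax 0.46 Flat [-0.97 -0.28 -0.53]
bottom True 18.3 tip h -0.0044 off [-0.5 -0.1 -0.3] Fax 3.59 Flat [1.3  0.79 0.66]
 18.8 tip h -0.0046 off [-0.8 -0.1 -0.4] Fax 2.79 Flat [1.53 0.19 0.85]
```

Resting on the floor at about 1.7 N. Now the second stroke.

Run:
```python
from h import *
from station import bot, claw, kin, readout, optics, order
def rep(tag):
    s=readout.get_state();d=(s["position"]-fl);f=s["ft_force"]
    print(tag,round(s["t"],2),"tip h",round(d@n-L,4),"off",((d-(d@n)*n)*1e3).round(1),"Fax",round(f@n,2),"Flat",(f-(f@n)*n).round(2))
bot.movel(fl+(.068+L)*n,rate=.06);bot.wait(.4);rep("up")
hit=bot.movel(fl+(.012+L)*n,rate=.05,stop_force=2.5);bot.wait(.3);rep(f"low {hit}")
if not hit:
    hit=bot.movel(fl+(-.010+L)*n,rate=.02,stop_force=1.8);bot.wait(.4);rep(f"bottom {hit}")
    bot.wait(.6);rep("")
    c=optics.read_camera("scene")["color"];c2=optics.read_camera("side")["color"]
    cv2.imwrite("pics/m4.png",cv2.resize(np.hstack([c[60:240,170:350,::-1],c2[200:380,110:290,::-1]]),(800,400),interpolation=cv2.INTER_CUBIC))
```

```text
up 20.56 tip h 0.0679 off [-0. -0. -0.] Fax -1.12 Flat [-0.37 -0.15 -0.2 ]
low False 22.12 tip h 0.0121 off [0. 0. 0.] Fax -0.55 Flat [-0.97  0.75 -0.63]
bottom True 23.31 tip h -0.0044 off [-0.5 -0.1 -0.3] Fax 1.63 Flat [ 0.78 -0.56  0.5 ]
 23.91 tip h -0.0046 off [-0.8 -0.1 -0.4] Fax 2.31 Flat [ 0.96 -0.25  0.57]
```

View pics/m4.png

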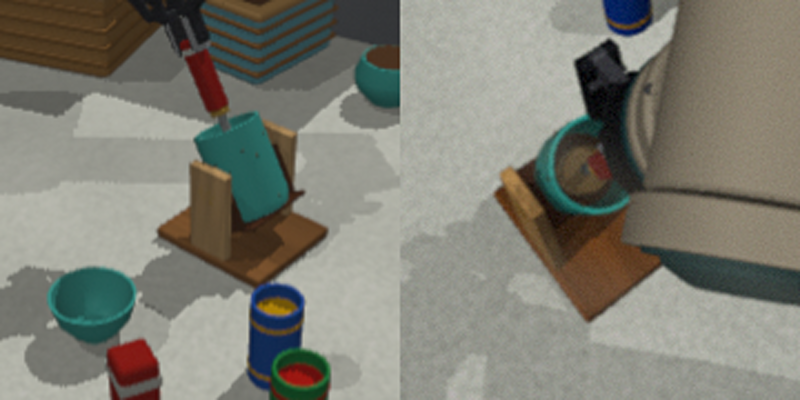

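Left: the brush is down to its stem in the cup, ferrule at about (222,112) near the rim. Right: the head is inside the mouth at (585,165). Cradle, bowl and tubes are unchanged. Withdrawing and returning the brush to the pot.

Run:
```python
from h import *
from station import bot, claw, kin, readout, optics, order
q=wq(down(38.6))
bot.movel(fl+(.11+L)*n,rate=.07);bot.movel(fl+.36*n,rate=.15)
bot.movep([.609,-.247,.32],q);bot.wait(.3)
h1=bot.movel([.609,-.247,.19],rate=.10,stop_force=4);bot.wait(.2)
s=readout.get_state();print(h1,s["t"],s["position"],s["ft_force"])
if not h1:
    h2=bot.movel([.609,-.247,.166],rate=.03,stop_force=2.5);bot.wait(.3)
    s=readout.get_state();print(h2,s["t"],s["position"],s["ft_force"])
V={k:optics.read_camera(k)["color"] for k in ("scene","wrist")}
cv2.imwrite("pics/m5.png",np.hstack([cv2.resize(V["scene"][190:350,100:260,::-1],(400,400)),cv2.resize(V["wrist"][60:300,136:376,::-1],(400,400))]))
```

```text
False 30.4917 [ 0.60913448 -0.24706489  0.19047203] [ 0.19099466 -0.03099479 -1.2310595 ]
False 31.7417 [ 0.60903815 -0.24702273  0.16611492] [0.59504561 0.84040339 0.58918253]
```

View pics/m5.png

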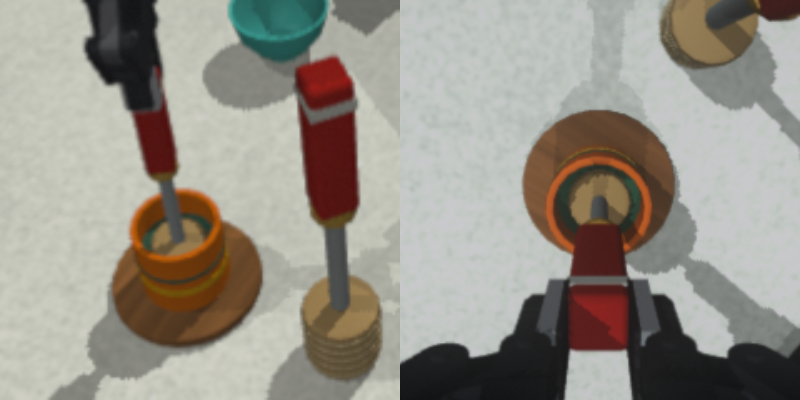

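The brush head is centred in the pot: right view (600,200) inside the rim, and upright. Releasing.

Run:
```python
from h import *
from station import bot, claw, kin, readout, optics, order
claw.grip(1.0);bot.wait(.4);bot.movel([.609,-.247,.30],rate=.10);bot.wait(1)
print(readout.get_state()["t"],readout.get_state()["gripper_width"])
V={k:optics.read_camera(k)["color"] for k in ("scene","side")}
cv2.imwrite("pics/m6.png",np.hstack([cv2.resize(V["scene"][90:370,120:400,::-1],(400,400)),cv2.resize(V["side"][50:330,120:400,::-1],(400,400))]))
```

```text
35.3917 1.0015990503442926
```

View pics/m6.png

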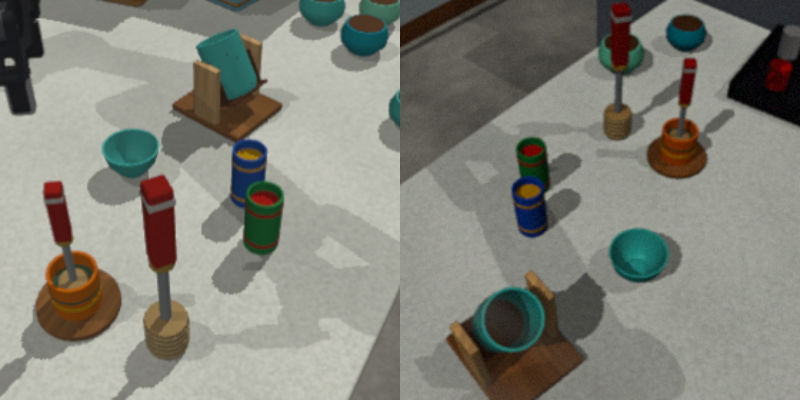

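The brush stands upright in the pot (left view 60,215), the gripper is clear, and everything else stands where it was.

```bash
python3 -c "
from station import order;print(order.sign_off())"
```

```text
the job is handed in; nothing more can be done
None
```

I brushed out the cup with two touches on its floor, each at roughly 2 N by the noisy wrist force reading, and a 68 mm draw between them. The brush is back upright in the orange pot, nothing else appears to have moved, and I handed the job in at about 35 s.

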